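# Set the label dock and hold an electronic shelf label pressed home behind its lip

## Task

Set the tilting head of the label dock square to its base plate and leaning 10 degrees back from upright. Then take the wide electronic label out of the parking rack, push it down into the slot behind the dock's front lip, screen to the front, and finish while still holding it pressed fully home on the sprung contact bar, so that it can be written; the contacts only close while it is held down. Leave the dock's angles as set, and leave the narrow labels and the dropper bottles where they are.

Things in the scene. Friction and masses are not known exactly. Their poses are not given: they have to be found in the camera images.
- dock_base: fixed aluminium base plate of the label dock, 130 (x) x 150 (y) x 10 mm; origin under its centre on the worktop, its x axis points to the dock's back, away from the black index line on its front edge. On it stand a swivel column and a yoke; the tilt axis lies 62 mm above the worktop, straight above the origin
- swivel (a joint): swivel of the dock's head about the vertical through the base plate's centre, rad; 0 = head square to the base plate, positive = anticlockwise from above. Held by friction (about 0.45 N m) wherever it is left; range -1.2 to 1.2
- head (a joint): tilt of the dock's head, rad; 0 = back plate upright, positive = its top leans back (away from the front); 10 degrees = 0.175. Held by friction (about 1 N m) wherever it is left; range -0.15 to 0.9
- slot (a point): middle of the slot's floor in the tilting head, 16 mm above the tilt axis; x to the back, y along the slot, z up along the back plate (the way out). Slot 11.5 mm wide (x), 75.5 mm long (y); the front lip and end cheeks stand 20 mm above the floor, their edges flared outward for 7 mm more. The back plate behind it (8 mm thick, 110 mm wide) stands 58 mm above the floor
- plate_top (a point): middle of the back plate's top edge, 9.75 mm behind and 58 mm above the slot point, same axes; the plate runs 55 mm to either side. It can be pinched across its 8 mm from above, best off its middle, fingertips not lower than 30 mm above the slot floor (28 mm below this edge)
- contact_bar (a joint): travel of the black sprung contact bar (60 x 7 mm) in the slot, m; 0 = up, its top 8 mm above the slot floor; 0.008 = pressed level with the floor, where the label's foot also meets the floor. Pressing takes 4 N at first and 8 N at 8 mm; it springs back when let go
- rack: fixed grey plastic parking rack, 176 (x) x 96 (y) x 36 mm; three slots across it (along y) at x = -62, 0 and 62 mm, floor 10 mm above the worktop, each 10.4 mm wide and between fins that rise 36 mm above the worktop. Origin under its centre
- wide_label: the wide white electronic label, 8 (x) x 72 (y) x 95 (z) mm, 0.07 kg, foot tapered over the lowest 5 mm; origin at the middle of its underside, z up, screen on its -x face. It stands loosely in one of the rack's slots. Pinch it across its 8 mm by the top: fingertips at least 68 mm above its underside stay clear of the back plate once it is home
- label_screen (a point): middle of the wide label's screen, on its -x face, 53 mm above its underside
- narrow_label_1: a narrow white electronic label, 8 x 46 x 78 mm, in another slot of the rack; to be left
- narrow_label_2: a second narrow label, same make, 8 x 46 x 78 mm, in the remaining slot; to be left
- dropper_bottle_1: amber dropper bottle with black cap, 35 mm diameter, 83 mm tall, origin under its centre; to be left
- dropper_bottle_2: another such bottle, 35 mm diameter, 81 mm tall; to be left
Things that resemble listed ones, but are neither listed nor needed, are in the scene too. Leave any black look-alike of the wide_label alone.

How it is judged:
On the way, in this order (a step that is already met when the one before it is completed fails the run):
1. the dock's head is square to its base (within 7 degrees) and leans 10 degrees back (within 4.5 degrees) (value of joint swivel between -0.122 and 0.122 rad and value of joint head between 0.096 and 0.254 rad and height (world z) of wide_label below 0.02 m), for 0.3 s.
2. the wide label has been lifted out of the rack (height (world z) of wide_label above 0.05 m), for 0.1 s.
At the end, for the whole second after the job is handed in: Wide label in the dock's slot behind the lip, screen to the front, foot within 2.5 mm of the floor, contact bar pressed at least 5.5 mm, at rest, fingers still holding it; head square to its base within 7 degrees and leaning 10 degrees back within 4.5 degrees (value of joint swivel between -0.122 and 0.122 rad and value of joint head between 0.096 and 0.254 rad and value of joint contact_bar above 0.0055 m and z of wide_label in the frame of slot between -0.003 and 0.0025 m and x of wide_label in the frame of slot between -0.004 and 0.004 m and y of wide_label in the frame of slot between -0.005 and 0.005 m and angle between the z axis of wide_label and the z axis of slot, either way round below 0.14 rad and x of label_screen in the frame of slot below 0 m and contact force between the fingers and wide_label above 1 N and linear speed of wide_label below 0.02 m/s); the arm keeps its last pose, push and grip.
It fails at once if a narrow label is moved by more than 20 mm (distance of any of narrow_label_1, narrow_label_2 from where it was at the start of the episode above 0.02 m).
It fails at once if a dropper bottle is moved by more than 20 mm (distance of any of dropper_bottle_1, dropper_bottle_2 from where it was at the start of the episode above 0.02 m).
It also fails if it takes over 54 s, if anything falls off the work surface, if the arm or the gripper's body presses on something with over 40 N, if the wrist force passes 120 N, or if a joint passes its speed limit or range.

## Robot

A 6-joint arm with a two-finger parallel gripper is mounted at the origin on a cart in front of the work surface, level with it; the furniture and walls round the work are solid. World frame = base frame: x ahead of the robot, y to its left, z up, the work surface at z = 0. Lengths are in m, angles in rad, forces in N, time in s.
With the tool pointing down it reaches from about 0.2 to 0.875 m from the base axis. Payload 3.4 kg.
Tool frame: the origin (TCP) lies on the centre line of the jaws, within the pads' length; the fingertips stand 14 mm ahead of it and the grasp point (between the pads) lies 5 mm behind it; z points along the fingers, y is the line along which they close (so a half turn about z gives the same grasp; the last joint's range is limited). The gripper opens to 94 mm and grips with 3 to 60 N. Pads are 16 mm wide; open, the fingers measure 119 mm over their backs; the gripper's body (75 mm by 177 mm) begins 78 mm behind the grasp point.
Start: joints at [-1.322, 0.276, 1.505, -0, 1.361, -0.121], TCP at [0.208, -0.536, 0.219] pointing down, gripper open.
Joint ranges: [-2.89, 2.89], [-0.75, 2.08], [0.22, 2.7], [-1.18, 4.32], [0.11, 2.71], [-2.7, 2.7]. Speed limits (rad/s): [2.57, 2.57, 3.14, 3.14, 3.14, 3.14].

## Interface

Orientations are given as [roll, pitch, yaw] about the fixed x, y, z axes, in that order (R = Rz(yaw) Ry(pitch) Rx(roll)).
In Python, from plant import read_state, read_camera, camera_params, hand_in gives the robot as it stands. The module is installed in compiled form; this text tells all that it offers.
- The arm moves only by the shell command python3 -m jog 'ROWS' [FORCE]. ROWS is JSON, a list of rows, each a list of 7 numbers: the turn, a rotation vector about the tool's x, y, z in degrees, then the shift along the tool's x, y, z in m, then the opening, from -1 (shut) to 1 (fully open). A call has 1 to 12 rows; each row shifts and turns the commanded pose from where the row before left it, along the tool's axes as they then stand; what a row does not reach is not made up. A row lasts 1/12 s, in which the tool goes at most 41.7 mm and 7.16 degrees, less where a joint would pass 70% of its speed; a pose out of reach is approached as far as the arm can. A call is refused whole if a number of a shift passes 0.0417 or a number of a turn 7.16, either way. A call with a gripper value outside its range is refused whole. The fingers move at their own pace and stop on an object; FORCE is the grip in N (left out, the last holds). Time passes only in rows, so rows that do not move let the fingers close. It gives the time, the measured TCP pose, the force, the opening and the grip force at its end, in the units of the state.
- read_state(): the state, without advancing time (a new reading comes with each control period).
- read_camera(name): name is "side" or "top"; returns the picture (400x640x3 uint8, blue, green, red); there is no depth.
- camera_params(name): a dict with "fx", "fy", "cx", "cy" (pixels), "dist" ([k1, k2, p1, p2, k3] as OpenCV has them; the pictures are not rectified), "pose" (4x4, takes a point from camera to world coordinates). Camera axes: x right, y down, z forward; pixel columns grow to the right and rows downward; lengths in m; the calibration is good to about 2 mm. A picture is of the moment at which its call begins. camera_params takes no time and is no camera call.
- hand_in(): hands the job in; it is judged then, once.
The state is a dict: "time": time; "joints": joint angles; "qvel": joint speeds; "joint_torque": joint torques, N m; "ee_pos": TCP position; "ee_rot": TCP orientation; "wrist_force": force on the tool from outside, world axes, zero at the start; "moment": the same for the moment, N m; "finger_gap": finger opening in m; "gripper_force": force on a finger pad.
Only numpy, scipy, OpenCV 4.12 (cv2) and the standard library are available. Lean on these libraries where they do the work, as an engineer would, in place of code of your own. Each camera call takes 0.05 s, during which the arm holds its last target. There are 200 camera calls.

## Working session

There is one attempt and no reset: what is moved stays moved. The work goes in short steps, Python scripts to look and compute and a shell command to move; the robot and the scene stay as the last step left them, time stands still between calls to the robot, and variables do not carry over. Pictures are saved under pics/ and viewed, at most 11 in all, crops included, and the job is handed in when it is done.

```bash
mkdir -p pics; python3 - <<'E'
from plant import *
import cv2,numpy as np
np.set_printoptions(precision=4,suppress=True)
for n in("side","top"):
    cv2.imwrite(f"pics/{n}0.png",read_camera(n)); p=camera_params(n); print(n,{k:v for k,v in p.items() if k!='pose'}); print(np.array(p['pose']))
print(read_state())
E
```

```text
side {'fx': 391.63367762803125, 'fy': 391.63367762803125, 'cx': 325.6126467691072, 'cy': 199.7262311577024, 'dist': array([0.0184, 0.    , 0.    , 0.    , 0.    ])}
[[-0.978  -0.1329  0.1608  0.4134]
 [-0.2083  0.5773 -0.7895  0.8472]
 [ 0.0121 -0.8057 -0.5923  0.652 ]
 [ 0.      0.      0.      1.    ]]
top {'fx': 424.7842718531334, 'fy': 424.7842718531334, 'cx': 318.85539528710973, 'cy': 200.8910453850157, 'dist': array([-0.0746,  0.    ,  0.    ,  0.    ,  0.    ])}
[[ 0.0151 -0.9977  0.0666  0.4664]
 [-0.9999 -0.0156 -0.0066  0.1247]
 [ 0.0077 -0.0665 -0.9978  1.2009]
 [ 0.      0.      0.      1.    ]]
{'time': 0.1, 'joints': array([-1.322 ,  0.2765,  1.506 , -0.    ,  1.3607, -0.121 ]), 'qvel': array([ 0.0012, -0.0013, -0.0033,  0.0011, -0.0002,  0.0004]), 'joint_torque': array([  0.0018, -40.5455, -23.7781,   0.0703,   0.03  ,  -0.    ]), 'ee_pos': array([ 0.2077, -0.5357,  0.2187]), 'ee_rot': array([-3.14  , -0.0002,  0.3698]), 'wrist_force': array([-0.0704, -0.1144, -0.1223]), 'moment': array([ 0.0521, -0.0189,  0.0393]), 'gripper_force': 0.0, 'finger_gap': 0.09430937782862425}
```

View pics/side0.png

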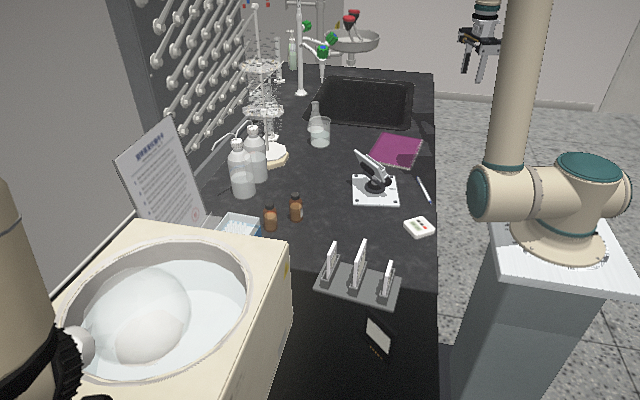

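View pics/top0.png

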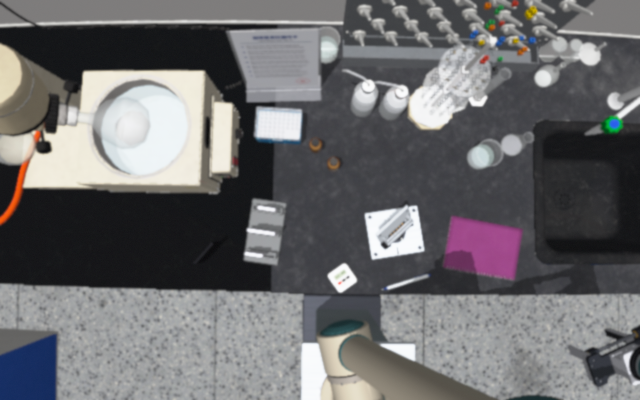

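The side view shows the dock at (375,187), the rack at (358,285) with three standing labels, a black look-alike lying at (378,337), and bottles at (270,217) and (296,207). In the top view the dock is at (394,232) and the rack at (265,232). I'll make enlarged crops next.

```bash
python3 - <<'E'
import cv2,numpy as np
s=cv2.imread("pics/side0.png");t=cv2.imread("pics/top0.png")
def c(i,x,y,w,h):return cv2.resize(i[y:y+h,x:x+w],(400,300),interpolation=cv2.INTER_CUBIC)
cv2.imwrite("pics/c1.png",np.vstack([np.hstack([c(s,340,140,80,60+5-5) if 0 else c(s,335,140,80,75),c(s,308,230,100,85)]),np.hstack([c(t,354,197,80,60),c(t,225,197,80,70)])]))
E
```

```text
(no output)
```

View pics/c1.png

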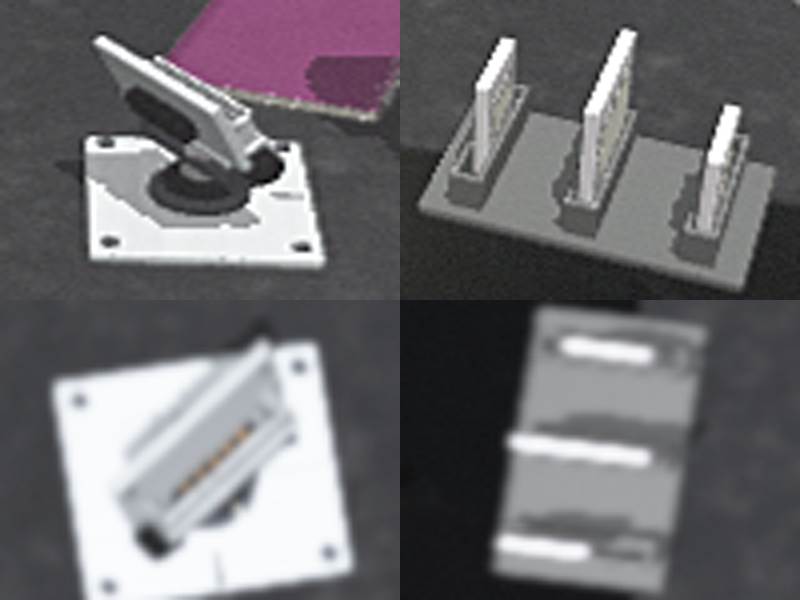

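The crops show three upright labels. The middle one is the wide label: it is the tallest and longest, at top (260,232) and side (360,262), with its screen facing -x. The two shorter ones, at top (267,208) and (256,256), are the narrow labels. The black look-alike lies flat at (210,250). The dock head is swivelled about +30° and leans far back. Measurements next.

```bash
cat > h.py <<'E'
import cv2,numpy as np
from plant import *
np.set_printoptions(precision=4,suppress=True)
def ray(n,uv):
    p=camera_params(n);K=np.array([[p['fx'],0,p['cx']],[0,p['fy'],p['cy']],[0,0,1]])
    q=cv2.undistortPoints(np.array(uv,float).reshape(-1,1,2),K,np.array(p['dist'])).reshape(-1,2)
    T=np.array(p['pose']);d=np.c_[q,np.ones(len(q))]@T[:3,:3].T
    return T[:3,3],d/np.linalg.norm(d,axis=1)[:,None]
def onz(n,uv,z):
    o,d=ray(n,uv);return o+d*((z-o[2])/d[:,2])[:,None]
def proj(n,P):
    p=camera_params(n);K=np.array([[p['fx'],0,p['cx']],[0,p['fy'],p['cy']],[0,0,1]]);T=np.linalg.inv(np.array(p['pose']))
    return cv2.projectPoints(np.array(P,float).reshape(-1,1,3),cv2.Rodrigues(T[:3,:3])[0],T[:3,3],K,np.array(p['dist']))[0].reshape(-1,2)
def tri(a,b):
    o1,d1=ray('side',a);o2,d2=ray('top',b);out=[]
    for i in range(len(d1)):
        A=np.c_[d1[i],-d2[i]];s=np.linalg.lstsq(A,o2-o1,rcond=None)[0]
        p1=o1+d1[i]*s[0];p2=o2+d2[i]*s[1];out.append(np.r_[(p1+p2)/2,np.linalg.norm(p1-p2)])
    return np.array(out)
E
python3 - <<'E'
from h import *
s=cv2.imread("pics/side0.png");t=cv2.imread("pics/top0.png")
def big(n,g,x,y,w,h,th,z,hi=256):
    m=np.zeros(g.shape[:2],np.uint8); G=g[y:y+h,x:x+w]; gr=cv2.cvtColor(G,cv2.COLOR_BGR2GRAY)
    sat=G.max(2).astype(int)-G.min(2)
    m[y:y+h,x:x+w]=((gr>th)&(sat<40))*255
    cs=cv2.findContours(m,cv2.RETR_EXTERNAL,cv2.CHAIN_APPROX_NONE)[0]
    for c in sorted(cs,key=cv2.contourArea)[::-1][:3]:
        if cv2.contourArea(c)<15: continue
        r=cv2.minAreaRect(c);b=cv2.boxPoints(r)
        hull=cv2.convexHull(c); ap=cv2.approxPolyDP(hull,4,True).reshape(-1,2)
        print(n,z,cv2.contourArea(c),'box',b.tolist()); P=onz(n,b,z); print(P[:,:2].tolist(),'ctr',P.mean(0),'edges',np.linalg.norm(P[0]-P[1]),np.linalg.norm(P[1]-P[2]),'ang',[round(float(np.degrees(np.arctan2(*(P[i+1]-P[i])[1::-1]))),1) for i in range(2)]); print(' poly',ap.tolist())
big('top',t,355,195,75,70,130,.01)
big('top',t,240,195,50,75,60,.0)
big('top',t,240,195,50,75,200,.1)
def c(i,x,y,w,h):return cv2.resize(i[y:y+h,x:x+w],(w*10,h*10),interpolation=cv2.INTER_CUBIC)
cv2.imwrite("pics/c2.png",np.hstack([c(s,350,143,40,60)[:600],c(t,372,200,40,60)]))
E
```

```text
top 0.01 2506.0 box [[363.15130615234375, 211.69583129882812], [417.012451171875, 203.07803344726562], [424.71917724609375, 251.24496459960938], [370.8580322265625, 259.8627624511719]]
[[0.5174354305645981, -0.008102269457647582], [0.5440523828302153, -0.16057769359547727], [0.40880830855082156, -0.18269395588975804], [0.38308268793023925, -0.03095777925499918]] ctr [ 0.4633 -0.0956  0.01  ] edges 0.15478119108574273 0.13704046367974532 ang [-80.1, -170.7]
 poly [[416, 205], [424, 250], [372, 259], [364, 214]]
top 0.0 2846.0 box [[243.0, 195.0], [289.0, 195.0], [289.0, 269.0], [243.0, 269.0]]
[[0.5599808774785139, 0.3323236707925544], [0.5620011685489908, 0.20164165079865004], [0.35359876905456356, 0.19768027181327574], [0.35134908099643936, 0.32710260757788845]] ctr [0.4567 0.2647 0.    ] edges 0.1306976355015525 0.208440045669014 ang [-89.1, -178.9]
 poly [[289, 195], [289, 269], [245, 261], [252, 199]]
top 0.1 73.5 box [[247.5999755859375, 231.79998779296875], [248.13995361328125, 228.01998901367188], [274.3199462890625, 231.75997924804688], [273.77996826171875, 235.53997802734375
[... 550 characters left out ...]
3055893645645107], [0.4002246106801676, 0.2612678260260779], [0.39085106647167245, 0.2624110274157716]] ctr [0.3983 0.284  0.1   ] edges 0.00945154485353028 0.0446615423263475 ang [-6.8, -97.1]
 poly [[245, 253], [262, 256]]
top 0.1 43.0 box [[257.5799865722656, 208.9399871826172], [258.0799865722656, 205.4399871826172], [274.3199768066406, 207.75999450683594], [273.8199768066406, 211.25999450683594]]
[[0.5164868504395357, 0.27610987552353394], [0.5256029056130745, 0.27503081669655705], [0.5202391496062965, 0.23268334467424656], [0.5111328588345024, 0.23378332390438875]] ctr [0.5184 0.2544 0.1   ] edges 0.00917969661149438 0.042685808709460066 ang [-6.8, -97.2]
 poly [[258, 206], [274, 210]]
```

View pics/c2.png

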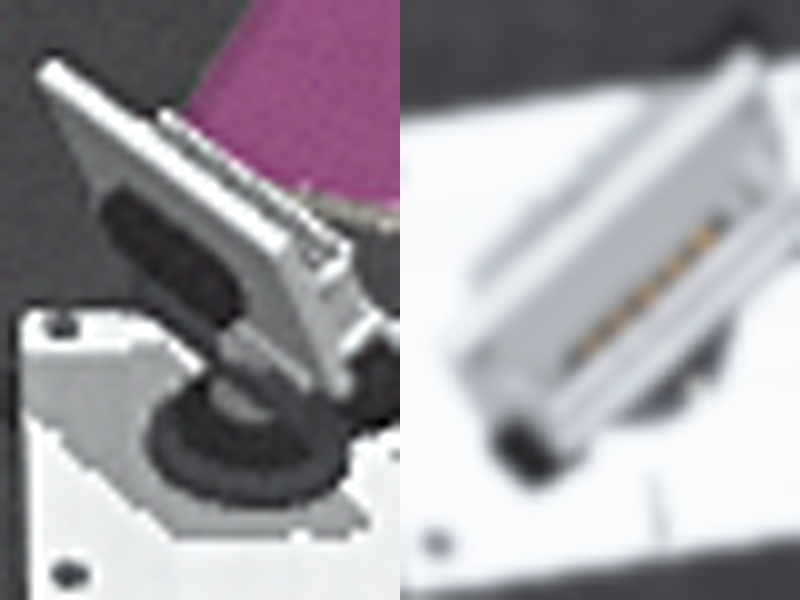

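The side crop shows the back plate's top edge from (354.5,150) to (378.5,167.5). The top crop shows the same edge from (406.5,205.5) to (377.5,234.5), and the index line at the front at (397.5,251).

```bash
python3 - <<'E'
from h import *
t=cv2.imread("pics/top0.png")
P=onz('top',[[416.5,205],[424.5,250.5],[372,259.5],[363.8,213.5]],.01);print(P,P.mean(0),[np.linalg.norm(P[i]-P[i-1]) for i in range(4)])
for a,b in((0,1),(3,2),(1,2),(0,3)):
    d=P[a]-P[b];print(a,b,np.degrees(np.arctan2(d[1],d[0])))
T=tri([[354.5,150],[378.5,167.5]],[[406.5,205.5],[377.5,234.5]]);print(T, np.linalg.norm(T[0,:3]-T[1,:3]))
# holes of base plate
g=cv2.cvtColor(t,cv2.COLOR_BGR2GRAY)
for u,v in((369.5,217),(413.5,210.5),(420,247.5),(375.5,254.5)):
    x,y=int(u)-3,int(v)-3; w=255.-g[y:y+8,x:x+8]; w=np.clip(w-60,0,None)
    yy,xx=np.mgrid[y:y+8,x:x+8]; c=[(w*xx).sum()/w.sum(),(w*yy).sum()/w.sum()]; print(c,onz('top',[c],.01)[0])
# label top by corners at z=.105
L=onz('top',[[247.9,229.9],[274,233.7]],.105);print('label ends',L,L.mean(0),np.linalg.norm(L[0]-L[1]))
E
```

```text
[[ 0.5386 -0.1591  0.01  ]
 [ 0.4109 -0.1821  0.01  ]
 [ 0.3841 -0.0341  0.01  ]
 [ 0.5124 -0.01    0.01  ]] [ 0.4615 -0.0963  0.01  ] [np.float64(0.15142700575417006), np.float64(0.12974920112947883), np.float64(0.15031670228800711), np.float64(0.13051998250609315)]
0 1 10.187827376598912
3 2 10.674767824643096
1 2 -79.74645427937031
0 3 -80.0367955429989
[[ 0.5292 -0.107   0.1205  0.0021]
 [ 0.4545 -0.0332  0.1184  0.0013]] 0.10499490909407808
[np.float64(369.4622641509434), np.float64(216.60377358490567)] [ 0.5039 -0.026   0.01  ]
[np.float64(414.2723004694836), np.float64(209.30516431924883)] [ 0.5263 -0.1528  0.01  ]
[np.float64(423.07547169811323), np.float64(247.31805929919136)] [ 0.4198 -0.178   0.01  ]
[np.float64(375.7089552238806), np.float64(254.4179104477612)] [ 0.3984 -0.0444  0.01  ]
label ends [[0.4618 0.2991 0.105 ]
 [0.4532 0.2316 0.105 ]] [0.4575 0.2654 0.105 ] 0.06809793487913415
```

Base: centre (0.4615,-0.096), yaw 10.2°, sides 150 and 130 mm, which match the given sizes. Head: swivel about +35°, tilt about 29°. I'll pinch the plate 25 mm off its middle, so first I turn the tool in place to yaw 135°.

```bash
cat >> h.py <<'E'
from scipy.spatial.transform import Rotation as Rn
from scipy.linalg import logm,expm
def cur():
    s=read_state();T=np.eye(4);T[:3,:3]=Rn.from_euler('xyz',s['ee_rot']).as_matrix();T[:3,3]=s['ee_pos'];return T
BC=np.array([.4615,-.0963,0]);BY=np.radians(10.2)
def head(sw,t):   # slot frame
    T=np.eye(4);T[:3,:3]=Rn.from_euler('ZY',[BY+sw,t]).as_matrix();T[:3,3]=BC+[0,0,.062]+T[:3,:3]@[0,0,.016];return T
F=np.eye(4);F[:3,:3]=np.array([[0,1,0],[1,0,0],[0,0,-1.]])  # tool x=slot y, tool y=slot x, tool z=-slot z
def at(H,x,y,z): T=F.copy();T[:3,3]=[x,y,z];return H@T   # tcp at slot-frame point
def plan(T,N=None,C=None):
    C=cur() if C is None else C;M=np.linalg.inv(C)@T;rv=np.degrees(Rn.from_matrix(M[:3,:3]).as_rotvec())
    if N is None:N=int(max(np.abs(rv).max()/7.1,np.abs(M[:3,3]).max()/.04,1e-3)+1)
    r=expm(np.real(logm(M))/N);print('N',N,'per row turn',np.degrees(Rn.from_matrix(r[:3,:3]).as_rotvec()).round(2),'shift',r[:3,3].round(4),'| total',rv.round(2),M[:3,3].round(4))
def st():
    s=read_state();print(*[(k,np.round(s[k],4)) for k in('time','ee_pos','ee_rot','wrist_force','gripper_force','finger_gap')])
E
python3 -m jog '[[0,0,-7.1,0,0,0,0],[0,0,-7.1,0,0,0,-0.4],[0,0,-7.1,0,0,0,-0.4],[0,0,-7.1,0,0,0,-0.4],[0,0,-7.1,0,0,0,-0.4],[0,0,-7.1,0,0,0,-0.4],[0,0,-7.1,0,0,0,-0.4],[0,0,-7.1,0,0,0,-0.4]]'
python3 -m jog '[[0,0,-7.1,0,0,0,-0.4],[0,0,-7.1,0,0,0,-0.4],[0,0,-7.1,0,0,0,-0.4],[0,0,-7.1,0,0,0,-0.4],[0,0,-7.1,0,0,0,-0.4],[0,0,-7.1,0,0,0,-0.4],[0,0,-7.1,0,0,0,-0.4],[0,0,-7.1,0,0,0,-0.4],[0,0,0,0,0,0,-0.4]]'
python3 - <<'E'
from h import *
H=head(np.radians(35),np.radians(29));T=at(H,.00975,.025,.048+.09);print(T[:3,3]);print(at(H,.00975,0,.058)[:3,3]);plan(T)
C=cur();C2=C.copy();C2[:3,3]=T[:3,3];plan(C2);plan(T,None,C2)
E
```

```text
time: 0.77
ee_pos: [0.2077, -0.5358, 0.219]
ee_rot: [-3.141, -0.001, 1.367]
wrist_force: [0.1, 0.5, 0.8]
finger_gap: 0.0444
gripper_force: 0.0
time: 1.52
ee_pos: [0.2077, -0.5359, 0.219]
ee_rot: [3.141, -0.001, 2.354]
wrist_force: [0.9, -0.3, -0.1]
finger_gap: 0.0282
gripper_force: 0.0
[ 0.5024 -0.0197  0.192 ]
[ 0.4928 -0.0648  0.122 ]
N 15 per row turn [ 1.93 -0.01 -0.02] shift [ 0.0104  0.038  -0.0073] | total [29.02 -0.12 -0.28] [0.1577 0.5731 0.0274]
N 15 per row turn [ 0.  0. -0.] shift [0.0105 0.0382 0.0018] | total [ 0.  0. -0.] [0.1577 0.5731 0.0274]
N 5 per row turn [ 5.8  -0.02 -0.06] shift [-0.  0. -0.] | total [29.02 -0.12 -0.28] [0. 0. 0.]
```

```bash
python3 -m jog '[[0,0,0,0.0105,0.0382,0,-0.4],[0,0,0,0.0105,0.0382,0,-0.4],[0,0,0,0.0105,0.0382,0,-0.4],[0,0,0,0.0105,0.0382,0,-0.4],[0,0,0,0.0105,0.0382,0,-0.4],[0,0,0,0.0105,0.0382,0,-0.4],[0,0,0,0.0105,0.0382,0,-0.4],[0,0,0,0.0105,0.0382,0,-0.4]]' >/dev/null
python3 -m jog '[[0,0,0,0.0105,0.0382,0,-0.4],[0,0,0,0.0105,0.0382,0,-0.4],[0,0,0,0.0105,0.0382,0,-0.4],[0,0,0,0.0105,0.0382,0,-0.4],[0,0,0,0.0105,0.0382,0,-0.4],[0,0,0,0.0105,0.0382,0,-0.4],[0,0,0,0.0105,0.0382,0,-0.4],[0,0,0,0,0,0,-0.4]]'
python3 -m jog '[[5.8,0,0,0,0,0,-0.4],[5.8,0,0,0,0,0,-0.4],[5.8,0,0,0,0,0,-0.4],[5.8,0,0,0,0,0,-0.4],[5.8,0,0,0,0,0,-0.4],[0,0,0,0,0,0,-0.4]]'
python3 - <<'E'
from h import *
H=head(np.radians(35),np.radians(29));plan(at(H,.00975,.025,.048+.04));plan(at(H,.00975,.025,.048))
s=read_camera('side');t=read_camera('top');cv2.imwrite('pics/s1.png',s);cv2.imwrite('pics/t1.png',t)
c=lambda i,x,y,w,h:cv2.resize(i[y:y+h,x:x+w],(400,400),interpolation=cv2.INTER_CUBIC)
cv2.imwrite('pics/c3.png',np.hstack([c(s,330,90,110,110),c(t,340,150,110,110)]))
print(read_state()['joints'])
E
```

```text
time: 2.85
ee_pos: [0.5064, -0.0148, 0.2192]
ee_rot: [3.137, -0.001, 2.355]
wrist_force: [-0.4, -0.3, -0.6]
finger_gap: 0.0283
gripper_force: 0.0
time: 3.35
ee_pos: [0.5048, -0.0191, 0.216]
ee_rot: [-2.631, -0.003, 2.353]
wrist_force: [0.1, 0.2, -0.9]
finger_gap: 0.0284
gripper_force: 0.0
N 2 per row turn [-0.14 -0.16 -0.12] shift [0.0005 0.005  0.036 ] | total [-0.28 -0.31 -0.24] [0.001  0.0101 0.072 ]
N 3 per row turn [-0.09 -0.1  -0.08] shift [0.0003 0.0034 0.0373] | total [-0.28 -0.31 -0.24] [0.0008 0.0103 0.112 ]
[ 0.0602  0.4048  1.4302 -0.328   1.6952 -0.6978]
```

View pics/c3.png

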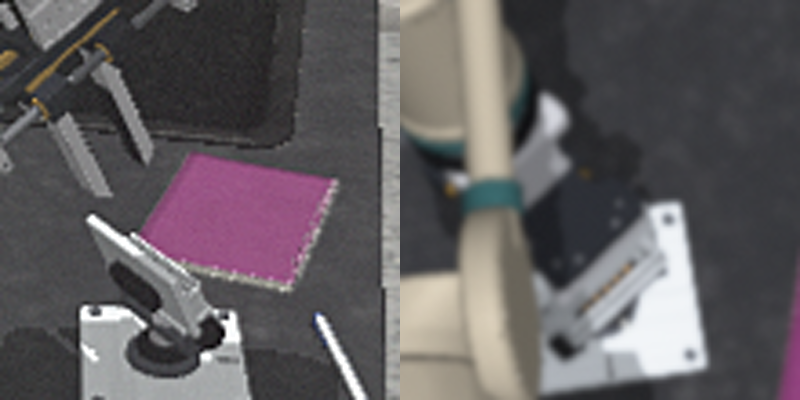

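The gripper hovers above and behind the plate with a matching tilt, fingertips at about (108,190) and (148,160) in the left crop. Next I move in along the plate with the fingers wider, watching the force.

```bash
python3 -m jog '[[-0.1,-0.15,-0.1,0,0.005,0.036,-0.1],[-0.1,-0.15,-0.1,0,0.005,0.036,-0.1],[0,0,0,0,0,0.01,-0.1],[0,0,0,0,0,0.01,-0.1],[0,0,0,0,0,0,-0.1]]'
python3 -m jog '[[0,0,0,0,0,0.007,-0.1],[0,0,0,0,0,0.007,-0.1],[0,0,0,0,0,0.006,-0.1],[0,0,0,0,0,0,-0.1]]'
python3 - <<'E'
from h import *
H=head(np.radians(35),np.radians(29));plan(at(H,.00975,.025,.048))
s=read_camera('side');c=lambda i,x,y,w,h:cv2.resize(i[y:y+h,x:x+w],(600,600),interpolation=cv2.INTER_CUBIC)
cv2.imwrite('pics/c4.png',c(s,325,110,90,90))
E
```

```text
time: 3.87
ee_pos: [0.477, -0.0472, 0.1344]
ee_rot: [-2.639, 0.003, 2.356]
wrist_force: [-0.3, 0.1, 0.4]
finger_gap: 0.0424
gripper_force: 0.0
time: 4.2
ee_pos: [0.4711, -0.0531, 0.1162]
ee_rot: [-2.638, 0.002, 2.358]
wrist_force: [-0.7, -0.4, -0.4]
finger_gap: 0.0426
gripper_force: 0.0
N 1 per row turn [ 0.17  0.07 -0.16] shift [0.0013 0.0033 0.0015] | total [ 0.17  0.07 -0.16] [0.0013 0.0033 0.0015]
```

View pics/c4.png

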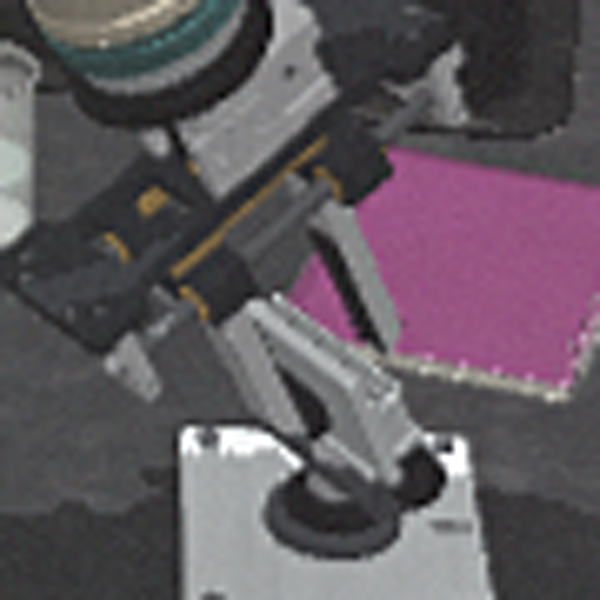

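The plate lies between the fingers: rear finger at (265,380), front finger at (370,300). I'll make the small centring shift and close.

```bash
python3 -m jog '[[0,0,0,0.001,0.0033,0.0015,-0.1],[0,0,0,0,0,0,-0.6],[0,0,0,0,0,0,-0.75],[0,0,0,0,0,0,-0.8],[0,0,0,0,0,0,-0.85],[0,0,0,0,0,0,-1],[0,0,0,0,0,0,-1],[0,0,0,0,0,0,-1]]' 20
python3 - <<'E'
from h import *
st();C=cur()
# swivel by -35deg about vertical through base axis
def about(p,R):
    T=np.eye(4);T[:3,:3]=R;T[:3,3]=p-R@p;return T
S=about(BC,Rn.from_euler('z',-35,degrees=True).as_matrix())@C;plan(S,14,C)
tx=Rn.from_euler('z',BY).apply([0,1,0]);p=BC+[0,0,.062]
plan(about(p,Rn.from_rotvec(-np.radians(19)*tx).as_matrix())@S,8,S)
E
```

```text
time: 4.92
ee_pos: [0.4722, -0.0509, 0.114]
ee_rot: [-2.638, 0.003, 2.358]
wrist_force: [-1.0, -0.4, 1.3]
finger_gap: 0.0081
gripper_force: 20.0
('time', np.float64(4.9167)) ('ee_pos', array([ 0.4722, -0.0509,  0.114 ])) ('ee_rot', array([-2.6383,  0.0034,  2.3576])) ('wrist_force', array([-0.9936, -0.4282,  1.3267])) ('gripper_force', np.float64(19.9541)) ('finger_gap', np.float64(0.0081))
N 14 per row turn [0.01 1.21 2.19] shift [-0.0018  0.0009 -0.0005] | total [ 0.12 16.88 30.66] [-0.0272  0.006  -0.0032]
N 8 per row turn [-2.37  0.01  0.  ] shift [-0.     -0.0027 -0.0003] | total [-19.     0.06   0.04] [-0.0001 -0.0216  0.0003]
```

The gap is 8.1 mm with almost no side load, so the head estimate is good. Swivelling now.

```bash
python3 -m jog '[[0,0,0,0,0,0,-1],[0,1.21,2.19,-0.0018,0.0009,-0.0005,-1],[0,1.21,2.19,-0.0018,0.0009,-0.0005,-1],[0,1.21,2.19,-0.0018,0.0009,-0.0005,-1],[0,1.21,2.19,-0.0018,0.0009,-0.0005,-1],[0,1.21,2.19,-0.0018,0.0009,-0.0005,-1],[0,1.21,2.19,-0.0018,0.0009,-0.0005,-1],[0,1.21,2.19,-0.0018,0.0009,-0.0005,-1]]' 40
python3 -m jog '[[0,1.21,2.19,-0.0018,0.0009,-0.0005,-1],[0,1.21,2.19,-0.0018,0.0009,-0.0005,-1],[0,1.21,2.19,-0.0018,0.0009,-0.0005,-1],[0,1.21,2.19,-0.0018,0.0009,-0.0005,-1],[0,1.21,2.19,-0.0018,0.0009,-0.0005,-1],[0,1.21,2.19,-0.0018,0.0009,-0.0005,-1],[0,1.21,2.19,-0.0018,0.0009,-0.0005,-1],[0,0,0,0,0,0,-1]]'
python3 - <<'E'
from h import *
st();C=cur();print('tool x yaw',np.degrees(np.arctan2(C[1,0],C[0,0])),'ty',C[:3,1],'tz',C[:3,2])
plan(at(head(0,np.radians(29)),.00975,.025,.048))
plan(at(head(0,np.radians(10)),.00975,.025,.048),8)
E
```

```text
time: 5.58
ee_pos: [0.4829, -0.0545, 0.1138]
ee_rot: [-2.635, -0.004, 2.048]
wrist_force: [-6.9, 3.9, 2.5]
finger_gap: 0.0085
gripper_force: 40.1
time: 6.25
ee_pos: [0.4955, -0.0633, 0.1138]
ee_rot: [-2.637, -0.005, 1.741]
wrist_force: [-3.4, 5.4, 3.5]
finger_gap: 0.0077
gripper_force: 39.9
('time', np.float64(6.25)) ('ee_pos', array([ 0.4955, -0.0633,  0.1138])) ('ee_rot', array([-2.6371, -0.0054,  1.7413])) ('wrist_force', array([-3.3897,  5.3789,  3.4766])) ('gripper_force', np.float64(39.8989)) ('finger_gap', np.float64(0.0077))
tool x yaw 99.76906262747006 ty [ 0.8623  0.1511 -0.4833] tz [-0.4771 -0.0774 -0.8754]
N 1 per row turn [ 0.1  -0.48 -0.23] shift [-0.0015  0.0005  0.0004] | total [ 0.1  -0.48 -0.23] [-0.0015  0.0005  0.0004]
N 8 per row turn [-2.36 -0.05 -0.04] shift [-0.0002 -0.0026 -0.0003] | total [-18.9   -0.43  -0.31] [-0.0016 -0.0208  0.0006]
```

Swivel went well with low forces. Now the tilt.

```bash
python3 -m jog '[[-2.37,0,0,0,-0.0027,-0.0003,-1],[-2.37,0,0,0,-0.0027,-0.0003,-1],[-2.37,0,0,0,-0.0027,-0.0003,-1],[-2.37,0,0,0,-0.0027,-0.0003,-1],[-2.37,0,0,0,-0.0027,-0.0003,-1],[-2.37,0,0,0,-0.0027,-0.0003,-1],[-2.37,0,0,0,-0.0027,-0.0003,-1],[-2.37,0,0,0,-0.0027,-0.0003,-1],[0,0,0,0,0,0,-1],[0,0,0,0,0,0,-1]]'
python3 - <<'E'
from h import *
plan(at(head(0,np.radians(10)),.00975,.025,.048))
E
```

```text
time: 7.08
ee_pos: [0.4786, -0.0667, 0.1229]
ee_rot: [-2.974, -0.003, 1.744]
wrist_force: [3.2, 5.4, -4.4]
finger_gap: 0.0078
gripper_force: 40.0
N 1 per row turn [ 0.43 -0.24 -0.25] shift [-0.0011 -0.0014 -0.0002] | total [ 0.43 -0.24 -0.25] [-0.0011 -0.0014 -0.0002]
```

```bash
python3 -m jog '[[0,0,0,0,-0.0005,0,-1],[0,0,0,0,0,0,-0.5],[0,0,0,0,0,0,-0.4],[0,0,0,0,0,0,-0.4],[0,0,0,0,0,-0.03,-0.4],[0,0,0,0,0,-0.04,-0.4],[0,0,0,0,0,-0.04,-0.4],[0,0,0,0,0.04,-0.02,-0.4],[0,0,0,-0.02,0.04,-0.02,-0.4],[0,0,0,-0.02,0.04,-0.02,-0.4],[0,0,0,0,0,0,-0.4]]'
python3 - <<'E'
from h import *
s=read_camera('side');t=read_camera('top');cv2.imwrite('pics/s2.png',s);cv2.imwrite('pics/t2.png',t)
c=lambda i,x,y,w,h:cv2.resize(i[y:y+h,x:x+w],(400,600),interpolation=cv2.INTER_CUBIC)
cv2.imwrite('pics/c5.png',np.hstack([c(s,345,143,40,60),c(t,374,195,40,60)]))
for n,x0,y0,k in(('side',345,143,10),('top',374,195,10)):
  for a in(-2,6.,10,14):
    H=head(0,np.radians(max(a,0)));H=head(0,np.radians(a)); P=[(H@[.00975,y,.058,1])[:3] for y in(-.055,.055)];print(n,a,((proj(n,P)-[x0,y0]+.5)*k).round(0).tolist())
E
```

```text
time: 8.0
ee_pos: [0.6203, -0.0819, 0.2661]
ee_rot: [-2.979, 0.005, 1.746]
wrist_force: [1.5, 0.2, -0.2]
finger_gap: 0.0282
gripper_force: 0.0
side -2 [[301.0, -26.0], [330.0, 173.0]]
side 6.0 [[264.0, -21.0], [290.0, 178.0]]
side 10 [[246.0, -17.0], [270.0, 182.0]]
side 14 [[228.0, -12.0], [251.0, 188.0]]
top -2 [[509.0, 315.0], [81.0, 387.0]]
top 6.0 [[500.0, 275.0], [73.0, 346.0]]
top 10 [[495.0, 255.0], [69.0, 327.0]]
top 14 [[490.0, 236.0], [65.0, 307.0]]
```

View pics/c5.png

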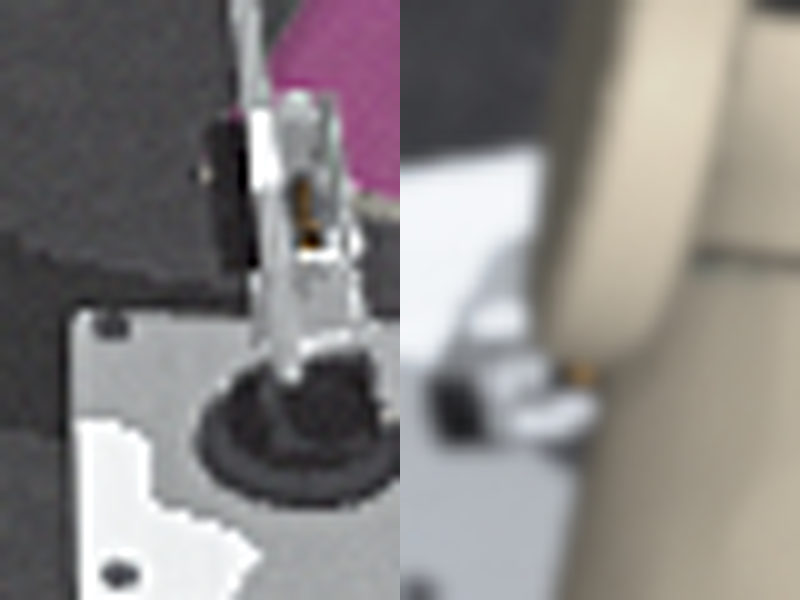

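The side crop shows the plate's near top corner at about (264,188) and its edge line at (245,0). The predictions for 10° are (270,182) and (248,0), so tilt is about 11° and swivel about 0°. That is within limits. Now to the label, first cross-checking its position in the side view.

```bash
python3 - <<'E'
from h import *
c=np.array([.4575,.2654]);u=np.array([np.sin(np.radians(6.8)),np.cos(np.radians(6.8))])
print(proj('side',[[*(c+.036*u),.105],[*(c-.036*u),.105]]),'seen ~(356,261),(365.5,240)')
print(proj('top',[[*(c+.036*u),.105],[*(c-.036*u),.105]]),onz('side',[[356.2,261.5],[365.5,239.5]],.105))
T=np.eye(4);T[:3,:3]=Rn.from_euler('xyz',[np.pi,0,np.radians(83.2)]).as_matrix()
for z in(.26,.095):
    T[:3,3]=[.4575,.2654,z];plan(T)
E
```

```text
[[356.3493 260.8906]
 [365.3988 237.5344]] seen ~(356,261),(365.5,240)
[[247.1221 229.9031]
 [274.7527 233.6789]] [[0.4618 0.3028 0.105 ]
 [0.4523 0.2357 0.105 ]]
N 10 per row turn [-0.98  0.15  1.68] shift [ 0.0353 -0.0141  0.0017] | total [-9.76  1.5  16.79] [ 0.3672 -0.0913  0.0207]
N 10 per row turn [-0.98  0.15  1.68] shift [ 0.0354 -0.0125  0.0181] | total [-9.76  1.5  16.79] [ 0.3674 -0.0631  0.1832]
```

Both views agree to about 1 mm in x and 2–3 mm in y.

```bash
python3 -m jog '[[-0.98,0.15,1.68,0.0353,-0.0141,0.0017,-0.4],[-0.98,0.15,1.68,0.0353,-0.0141,0.0017,-0.4],[-0.98,0.15,1.68,0.0353,-0.0141,0.0017,-0.4],[-0.98,0.15,1.68,0.0353,-0.0141,0.0017,-0.4],[-0.98,0.15,1.68,0.0353,-0.0141,0.0017,-0.4],[-0.98,0.15,1.68,0.0353,-0.0141,0.0017,-0.4],[-0.98,0.15,1.68,0.0353,-0.0141,0.0017,-0.4],[-0.98,0.15,1.68,0.0353,-0.0141,0.0017,-0.4],[-0.98,0.15,1.68,0.0353,-0.0141,0.0017,-0.4],[-0.98,0.15,1.68,0.0353,-0.0141,0.0017,-0.4],[0,0,0,0,0,0,-0.4]]'
python3 - <<'E'
from h import *
T=np.eye(4);T[:3,:3]=Rn.from_euler('xyz',[np.pi,0,np.radians(83.2)]).as_matrix()
for z in(.14,.095):
    T[:3,3]=[.4573,.2668,z];plan(T)
E
```

```text
time: 9.02
ee_pos: [0.4505, 0.2707, 0.2604]
ee_rot: [-3.14, -0.004, 1.458]
wrist_force: [0.0, -1.3, 0.1]
finger_gap: 0.028
gripper_force: 0.0
N 4 per row turn [-0.02 -0.05  0.09] shift [-0.0008  0.0018  0.0301] | total [-0.07 -0.2   0.35] [-0.0035  0.0073  0.1204]
N 5 per row turn [-0.01 -0.04  0.07] shift [-0.0007  0.0015  0.0331] | total [-0.07 -0.2   0.35] [-0.0037  0.0073  0.1654]
```

```bash
python3 -m jog '[[0,0,0.35,-0.0036,0.0073,0.02,-0.4],[0,0,0,0,0,0.035,-0.4],[0,0,0,0,0,0.035,-0.4],[0,0,0,0,0,0.03,-0.4],[0,0,0,0,0,0,-0.4],[0,0,0,0,0,0.015,-0.4],[0,0,0,0,0,0.015,-0.4],[0,0,0,0,0,0.015,-0.4],[0,0,0,0,0,0,-0.4]]'
python3 - <<'E'
from h import *
T=np.eye(4);T[:3,:3]=Rn.from_euler('xyz',[np.pi,0,np.radians(83.2)]).as_matrix()
T[:3,3]=[.4573,.2668,.095];plan(T)
s=read_camera('side');cv2.imwrite('pics/s3.png',s)
cv2.imwrite('pics/c6.png',cv2.resize(s[200:320,280:420],(700,600),interpolation=cv2.INTER_CUBIC))
E
```

```text
time: 9.77
ee_pos: [0.4613, 0.2601, 0.0947]
ee_rot: [-3.14, 0.002, 1.446]
wrist_force: [-0.3, 0.0, 0.7]
finger_gap: 0.0281
gripper_force: 0.0
N 1 per row turn [-0.09  0.12 -0.34] shift [ 0.0062 -0.0048 -0.0003] | total [-0.09  0.12 -0.34] [ 0.0062 -0.0048 -0.0003]
```

View pics/c6.png

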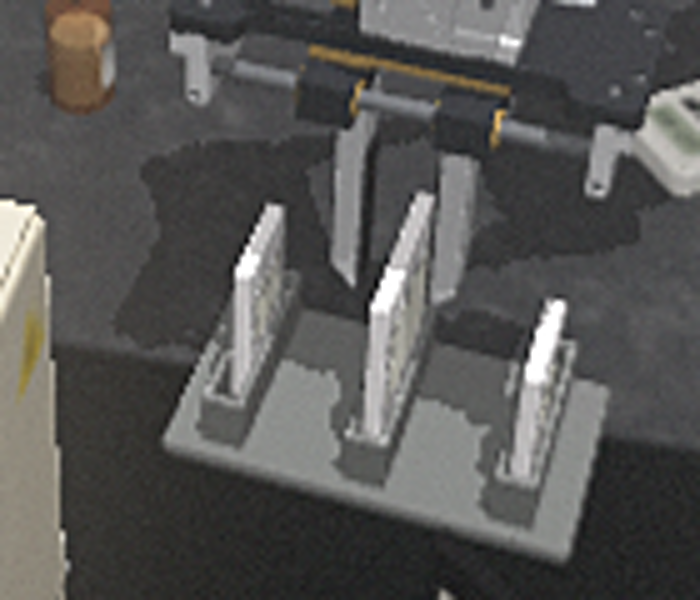

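The label stands between the fingers, tips at (350,280) and (448,300), and its neighbours are clear. A settled correction, then close.

```bash
python3 -m jog '[[0,0,-0.3,0.0062,-0.0045,0,-0.4],[0,0,0,0,0,0,-0.4],[0,0,0,0,0,0,-0.4],[0,0,0,0,0,0,-0.7],[0,0,0,0,0,0,-0.8],[0,0,0,0,0,0,-1],[0,0,0,0,0,0,-1],[0,0,0,0,0,0,-1],[0,0,0,0,0,0,-1]]' 25
python3 - <<'E'
from h import *
T=np.eye(4);T[:3,:3]=Rn.from_euler('xyz',[np.pi,0,np.radians(83.2)]).as_matrix()
T[:3,3]=[.4573,.2668,.095];plan(T)
E
```

```text
time: 10.57
ee_pos: [0.4596, 0.2682, 0.0958]
ee_rot: [3.139, -0.0, 1.452]
wrist_force: [-0.5, -0.2, 1.6]
finger_gap: 0.0079
gripper_force: 25.0
N 1 per row turn [ 0.12 -0.01 -0.02] shift [-0.0016 -0.0022  0.0008] | total [ 0.12 -0.01 -0.02] [-0.0016 -0.0022  0.0008]
```

```bash
python3 -m jog '[[0,0,0,0,0,-0.02,-1],[0,0,0,0,0,-0.035,-1],[0,0,0,0,0,-0.035,-1],[0,0,0,0,0,-0.035,-1],[0,0,0,0,0,-0.03,-1],[0,0,0,0,0,0,-1]]' 30
python3 - <<'E'
from h import *
T=at(head(0,np.radians(10.7)),0,0,.085+.07);print(T[:3,3]);plan(T)
E
```

```text
time: 11.07
ee_pos: [0.4624, 0.2696, 0.2569]
ee_rot: [3.129, -0.006, 1.452]
wrist_force: [0.4, -0.4, -0.6]
finger_gap: 0.0077
gripper_force: 30.0
[ 0.4927 -0.0907  0.23  ]
N 9 per row turn [ 1.27 -0.2  -1.88] shift [-0.0402  0.0031  0.0028] | total [ 11.4   -1.84 -16.95] [-0.3543  0.0725  0.0256]
```

```bash
python3 -m jog '[[1.27,-0.2,-1.88,-0.0402,0.0031,0.0028,-1],[1.27,-0.2,-1.88,-0.0402,0.0031,0.0028,-1],[1.27,-0.2,-1.88,-0.0402,0.0031,0.0028,-1],[1.27,-0.2,-1.88,-0.0402,0.0031,0.0028,-1],[1.27,-0.2,-1.88,-0.0402,0.0031,0.0028,-1],[1.27,-0.2,-1.88,-0.0402,0.0031,0.0028,-1],[1.27,-0.2,-1.88,-0.0402,0.0031,0.0028,-1],[1.27,-0.2,-1.88,-0.0402,0.0031,0.0028,-1],[1.27,-0.2,-1.88,-0.0402,0.0031,0.0028,-1],[0,0,0,0,0,0,-1],[0,0,0,0,0,0,-1]]'
python3 - <<'E'
from h import *
T=at(head(0,np.radians(10.7)),0,0,.085+.07);plan(T)
s=read_camera('side');cv2.imwrite('pics/s4.png',s)
x0,y0=325,100
cv2.imwrite('pics/c7.png',cv2.resize(s[y0:y0+100,x0:x0+80],(480,600),interpolation=cv2.INTER_CUBIC))
Ti=np.linalg.inv(F);C=cur()
P=[(C@[y,0,.085,1])[:3] for y in(.036,-.036)]+[(C@[y,0,-.01,1])[:3] for y in(.036,-.036)]
print('label foot near/far, top near/far in crop',((proj('side',P)-[x0,y0]+.5)*6).round(1).tolist())
H=head(0,np.radians(10.7));Q=[(H@[x,y,z,1])[:3] for x,y,z in((.00975,.055,.058),(0,.0378,.02),(0,-.0378,.02),(-.00575,.0378,.02))]
print('plate near corner, slot near/far end rim, lip',((proj('side',Q)-[x0,y0]+.5)*6).round(1).tolist())
E
```

```text
time: 11.98
ee_pos: [0.4891, -0.0938, 0.2233]
ee_rot: [-2.94, 0.001, 1.744]
wrist_force: [-0.9, 0.2, -1.0]
finger_gap: 0.008
gripper_force: 30.0
N 1 per row turn [-0.87 -0.02 -0.25] shift [ 0.0024  0.0027 -0.0075] | total [-0.87 -0.02 -0.25] [ 0.0024  0.0027 -0.0075]
label foot near/far, top near/far in crop [[307.8, 330.3], [297.1, 252.5], [281.7, 132.3], [271.9, 61.3]]
plate near corner, slot near/far end rim, lip [[280.0, 367.9], [308.4, 417.9], [297.0, 333.3], [321.3, 416.2]]
```

View pics/c7.png

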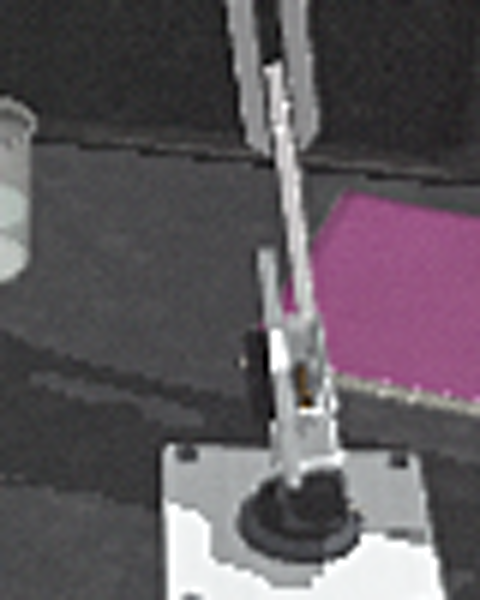

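The label hangs in line above the slot and behind the lip. The near foot is at about (308,328) against a predicted (308,330), and the plate corner at (279,370) against (280,368). Correcting the pose, then lowering.

```bash
python3 -m jog '[[-0.9,0,-0.2,0.0024,0.0027,0,-1],[0,0,0,0,0,0.007,-1],[0,0,0,0,0,0.008,-1],[0,0,0,0,0,0,-1],[0,0,0,0,0,0,-1]]'
python3 - <<'E'
from h import *
H=head(0,np.radians(10.7));plan(at(H,0,0,.085+.032))
E
```

```text
time: 12.45
ee_pos: [0.488, -0.089, 0.2093]
ee_rot: [-2.957, 0.001, 1.753]
wrist_force: [-0.3, 0.1, 0.3]
finger_gap: 0.0079
gripper_force: 30.0
N 1 per row turn [0.12 0.09 0.23] shift [-0.0024  0.0005  0.0169] | total [0.12 0.09 0.23] [-0.0024  0.0005  0.0169]
```

```bash
python3 -m jog '[[0,0,0.2,-0.002,0.0005,0.006,-1],[0,0,0,0,0,0.006,-1],[0,0,0,0,0,0.005,-1],[0,0,0,0,0,0,-1],[0,0,0,0,0,0,-1]]'
python3 - <<'E'
from h import *
H=head(0,np.radians(10.7));plan(at(H,0,0,.085+.0));st()
s=read_camera('side');cv2.imwrite('pics/s5.png',s)
x0,y0=345,130
cv2.imwrite('pics/c8.png',cv2.resize(s[y0:y0+60,x0:x0+60],(600,600),interpolation=cv2.INTER_CUBIC))
E
```

```text
time: 12.87
ee_pos: [0.4862, -0.0924, 0.1926]
ee_rot: [-2.957, 0.001, 1.748]
wrist_force: [-0.3, 0.8, -0.9]
finger_gap: 0.008
gripper_force: 30.0
N 1 per row turn [ 0.13  0.08 -0.05] shift [ 0.0006 -0.0004  0.0319] | total [ 0.13  0.08 -0.05] [ 0.0006 -0.0004  0.0319]
('time', np.float64(12.8667)) ('ee_pos', array([ 0.4862, -0.0924,  0.1926])) ('ee_rot', array([-2.9571,  0.0015,  1.7481])) ('wrist_force', array([-0.2923,  0.7955, -0.885 ])) ('gripper_force', np.float64(29.9986)) ('finger_gap', np.float64(0.008))
```

View pics/c8.png

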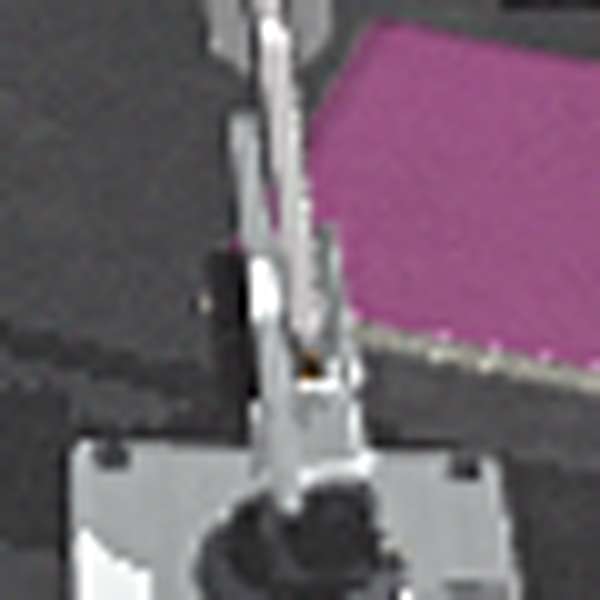

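The label foot at (305,350) sits between plate and lip, just above the near end cheek at (320,380). Lowering in small steps and watching force.

```bash
python3 -m jog '[[0,0,0,0.0005,-0.0004,0.004,-1],[0,0,0,0,0,0.004,-1],[0,0,0,0,0,0.003,-1],[0,0,0,0,0,0.002,-1],[0,0,0,0,0,0,-1]]' 40
python3 -m jog '[[0,0,0,0,0,0.003,-1],[0,0,0,0,0,0.003,-1],[0,0,0,0,0,0.002,-1],[0,0,0,0,0,0,-1],[0,0,0,0,0,0,-1]]'
python3 - <<'E'
from h import *
H=head(0,np.radians(10.7));plan(at(H,0,0,.085+.0));st()
C=cur();print('force in tool',C[:3,:3].T@read_state()['wrist_force'])
E
```

```text
time: 13.33
ee_pos: [0.4833, -0.0923, 0.1798]
ee_rot: [-2.957, 0.001, 1.748]
wrist_force: [0.7, -0.2, -1.4]
finger_gap: 0.0078
gripper_force: 40.0
time: 13.75
ee_pos: [0.4822, -0.0927, 0.1723]
ee_rot: [-2.958, 0.002, 1.748]
wrist_force: [-0.2, 0.3, -0.4]
finger_gap: 0.0077
gripper_force: 40.0
N 1 per row turn [ 0.17  0.1  -0.05] shift [ 0.0001 -0.0002  0.0113] | total [ 0.17  0.1  -0.05] [ 0.0001 -0.0002  0.0113]
('time', np.float64(13.75)) ('ee_pos', array([ 0.4822, -0.0927,  0.1723])) ('ee_rot', array([-2.9578,  0.0018,  1.7483])) ('wrist_force', array([-0.1723,  0.3142, -0.4455])) ('gripper_force', np.float64(39.9989)) ('finger_gap', np.float64(0.0077))
force in tool [ 0.3405 -0.0309  0.4583]
```

Foot is about 11 mm above the floor and inside the slot with no contact force. Continuing onto the contact bar.

```bash
python3 -m jog '[[0,0,0,0,0,0.002,-1],[0,0,0,0,0,0.002,-1],[0,0,0,0,0,0.001,-1],[0,0,0,0,0,0,-1],[0,0,0,0,0,0,-1]]'
python3 -m jog '[[0,0,0,0,0,0.0015,-1],[0,0,0,0,0,0.0015,-1],[0,0,0,0,0,0.001,-1],[0,0,0,0,0,0,-1],[0,0,0,0,0,0,-1]]'
python3 - <<'E'
from h import *
H=head(0,np.radians(10.7));plan(at(H,0,0,.085+.0))
C=cur();print('force in tool',C[:3,:3].T@read_state()['wrist_force'])
E
```

```text
time: 14.17
ee_pos: [0.4818, -0.093, 0.168]
ee_rot: [-2.959, 0.003, 1.748]
wrist_force: [0.5, 0.3, 3.9]
finger_gap: 0.0076
gripper_force: 40.0
time: 14.58
ee_pos: [0.4811, -0.0931, 0.164]
ee_rot: [-2.959, 0.003, 1.748]
wrist_force: [0.9, -0.3, 5.8]
finger_gap: 0.0081
gripper_force: 40.0
N 1 per row turn [ 0.25  0.14 -0.05] shift [ 0.0004 -0.0006  0.003 ] | total [ 0.25  0.14 -0.05] [ 0.0004 -0.0006  0.003 ]
force in tool [-0.4646 -0.2385 -5.8224]
```

Force of 5.8 N matches the spring at about 4 mm travel. Pressing on until the foot meets the floor, where force should rise past 8 N.

```bash
python3 -m jog '[[0,0,0,0,-0.0003,0.0015,-1],[0,0,0,0,0,0.001,-1],[0,0,0,0,0,0,-1],[0,0,0,0,0,0,-1]]'
python3 -m jog '[[0,0,0,0,0,0.001,-1],[0,0,0,0,0,0.0005,-1],[0,0,0,0,0,0,-1],[0,0,0,0,0,0,-1]]'
python3 - <<'E'
from h import *
H=head(0,np.radians(10.7));plan(at(H,0,0,.085+.0))
C=cur();print('force in tool',C[:3,:3].T@read_state()['wrist_force'])
E
```

```text
time: 14.92
ee_pos: [0.4807, -0.0932, 0.1621]
ee_rot: [-2.96, 0.003, 1.748]
wrist_force: [1.5, 0.3, 7.7]
finger_gap: 0.0076
gripper_force: 40.0
time: 15.25
ee_pos: [0.4808, -0.0933, 0.162]
ee_rot: [-2.961, 0.003, 1.748]
wrist_force: [0.6, 1.5, 15.3]
finger_gap: 0.0078
gripper_force: 40.0
N 1 per row turn [ 0.36  0.18 -0.07] shift [ 0.0005 -0.0006  0.0009] | total [ 0.36  0.18 -0.07] [ 0.0005 -0.0006  0.0009]
force in tool [  1.3066  -1.9414 -15.2377]
```

Force jumped to 15 N with no further travel, about 1 mm from the modelled floor, so the foot is home. One settling hold and a final look.

```bash
python3 -m jog '[[0,0,0,0,0,0,-1],[0,0,0,0,0,0,-1],[0,0,0,0,0,0,-1],[0,0,0,0,0,0,-1]]'
python3 - <<'E'
from h import *
s=read_camera('side');cv2.imwrite('pics/s6.png',s)
x0,y0=345,130
cv2.imwrite('pics/c9.png',cv2.resize(s[y0:y0+60,x0:x0+60],(600,600),interpolation=cv2.INTER_CUBIC))
H=head(0,np.radians(10.7));Q=[(H@[x,y,z,1])[:3] for x,y,z in((.00975,.055,.058),(.00975,-.055,.058),(0,.036,.095),(0,-.036,.095))]
print('plate near/far, label top near/far',((proj('side',Q)-[x0,y0]+.5)*10).round(0).tolist())
E
```

```text
time: 15.58
ee_pos: [0.4808, -0.0933, 0.162]
ee_rot: [-2.961, 0.003, 1.748]
wrist_force: [0.7, 1.9, 15.5]
finger_gap: 0.0077
gripper_force: 40.0
plate near/far, label top near/far [[267.0, 313.0], [243.0, 113.0], [285.0, 147.0], [267.0, 21.0]]
```

View pics/c9.png

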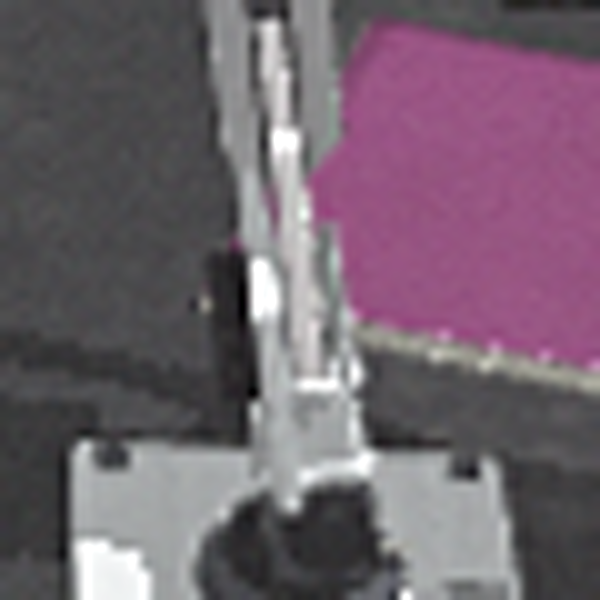

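The label is down behind the lip. Its near top corner is at (285,145) against a predicted (285,147), the far top is at (267,22) against (267,21), and the plate has not moved. Handing in.

```bash
python3 -c "from plant import *;print(hand_in())"
```

```text
the job is handed in; nothing more can be done
None
```

I handed the job in at about 16 s, with no verdict returned: the dock head measures square and leaning back about 11° (within the 4.5° tolerance), and the wide label is in the slot, screen to the front, held on the slot floor at about 15 N with a 40 N grip.

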